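# Swap the two keyed blocks of a welding fixture

## Robot

A 6-joint arm with a two-finger parallel gripper is mounted at the origin on the work surface; the furniture and walls round the work are solid. World frame = base frame: x ahead of the robot, y to its left, z up, the work surface at z = 0. Lengths are in m, angles in rad, forces in N, time in s.
With the tool pointing down it reaches from about 0.25 to 0.85 m from the base axis. Payload 12.5 kg.
Tool frame: the origin (TCP) lies between the finger pads; the fingertips stand 11 mm ahead of it and the grasp point (between the pads) lies 8 mm behind it; z points along the fingers, y is the line along which they close (so a half turn about z gives the same grasp; the last joint's range is limited). The gripper opens to 93 mm and grips with 3 to 60 N. Pads are 15 mm wide; open, the fingers measure 128 mm over their backs; the gripper's body (75 mm by 188 mm) begins 65 mm behind the grasp point.
Start: joints at [-1.206, 0.351, 1.652, -0, 1.139, -0.085], TCP at [0.239, -0.495, 0.23] pointing down, gripper open.
Joint ranges: [-2.75, 2.75], [-0.79, 2.1], [0.01, 2.65], [-1.57, 4.71], [0.07, 3.14], [-2.87, 2.87]. Speed limits (rad/s): [2.22, 2.22, 2.79, 3.14, 3.14, 3.14].

## Interface

Orientations are given as a 3x3 rotation matrix whose columns are the frame's x, y, z axes.
In Python, from plant import telemetry, get_image, workorder gives the robot as it stands. The module is installed in compiled form; this text tells all that it offers.
- The arm moves only by the tool drive_tool, never from a script. Its argument "steps" is a list of rows, each a list of 3 entries, a list of its own where there are three numbers: the shift along the tool's x, y, z in cm, then the turn, a rotation vector about the tool's x, y, z in rad, then the opening, from 0 (shut) to 1 (fully open). In form: [[[x, y, z], [wx, wy, wz], gripper], ...]. A call has 1 to 12 rows; each row shifts and turns the commanded pose from where the row before left it, along the tool's axes as they then stand; what a row does not reach is not made up. A row lasts 1/10 s, in which the tool goes at most 50 mm and 8.59 degrees, less where a joint would pass 70% of its speed; a pose out of reach is approached as far as the arm can. A call is refused whole if a number of a shift passes 5 or a number of a turn 0.15, either way. A call with a gripper value outside its range is refused whole. The fingers move at their own pace and stop on an object; "newtons" is the grip in N (left out, the last holds). Time passes only in rows, so rows that do not move let the fingers close. It gives the time, the measured TCP pose, the force, the opening and the grip force at its end, in the units of the state.
- telemetry.sense(): the state, without advancing time (a new reading comes with each control period).
- get_image(name): name is "side" or "top" or "wrist"; returns a dict with "color" (420x560x3 uint8, red, green, blue), "intrinsics" (3x3 intrinsics, pixels), "xyz" and "orientation" of the camera in the world. Camera axes: x right, y down, z forward; pixel columns grow to the right and rows downward; lengths in m; the calibration is good to about 2 mm. A picture is of the moment at which its call begins. There is no depth.
- workorder.sign_off(): hands the job in; it is judged then, once.
The state is a dict: "clock": time; "joint_positions": joint angles; "qvel": joint speeds; "effort": joint torques, N m; "eef_pos": TCP position; "orientation": TCP orientation; "wrist_force": force on the tool from outside, world axes, zero at the start; "moment": the same for the moment, N m; "grip_width": finger opening in m; "grip_force": force on a finger pad.
Only numpy, scipy, OpenCV 4.12 (cv2) and the standard library are available. Lean on these libraries where they do the work, as an engineer would, in place of code of your own. Each camera call takes 0.05 s, during which the arm holds its last target. There are 200 camera calls.

## Task

The vee block and the rest-button block stand in each other's stations on the steel fixture plate: swap them, so that each is fully seated in the station where the other stood, its keyway dropped over that station's cross key and its underside flat on the station's floor. The keys have been clamped afresh and nobody knows quite where: set each block down over the key a little to the near side and slide it away from you, with a light touch, until you feel it drop and stop; do not force the key. Leave the dish, the tape measure and the loose metal ring beside the fixture alone.

Things in the scene. Friction and masses are not known exactly. Their poses are not given: they have to be found in the camera images.
- fixture: Dark steel plate fixed on the bench, 190 (x) by 250 (y) by 12 mm thick; origin under its centre at bench level; x points away from the robot along the stations, y to the left; yaw up to 0.3 rad. Two alike stations, with centre lines along x at y = +80 and -80 mm. The bench in front of its near edge, at mid width, is clear for setting a block down.
- left_station (a point): Middle of the left station's floor (fixture x 0, y +80, z 12 mm), axes as the fixture's. The floor lies between two low steel guide rails along x, 42 mm apart inside, each 8 mm thick, tops 8 mm above the floor, 180 mm long, open at both ends. Across the floor lies a steel key 9 mm (x) by 42 by 6 mm high, clamped immovably, its centre anywhere from x = +4 to +26 mm: not measured.
- right_station (a point): Middle of the right station's floor (fixture x 0, y -80, z 12 mm); alike, its key set independently in the same range. A block not rightly on the key rides up, tilted, its middle 2 to 6 mm high. Pushed along, it slides (rubbing up to 9 N) till its keyway comes over the key, drops flat and is stopped (felt as over 12 N). Forcing a block on the fixture with over 90 N is a fault.
- vee_block_centre (a point): Vee block: bare aluminium, a vee groove 26 mm wide, 13 deep along its top. 72 mm long (x), 36 wide (y), 48 high, 0.2 to 0.4 kg. This point is its centre, 24 mm above its underside. It starts flat on one station's floor at the near end (centre 46 to 58 mm short of the station's middle), lengthwise; which station varies.
- vee_block: The same block; origin at the centre of its underside, x along its length, z up. A square keyway 14 mm wide, 8.5 mm deep runs right across its underside (along y) at mid length. Seated over a key, the underside lies flat on the station's floor, 12 mm above the bench.
- rest_block_centre (a point): Rest-button block: bare aluminium, flat top with one round button in the middle (22 mm across, 6 mm high on top of the 48). 72 mm long (x), 36 wide (y), 48 high, 0.2 to 0.4 kg. This point is its centre, 24 mm above its underside. It starts flat on one station's floor at the near end (centre 46 to 58 mm short of the station's middle), lengthwise; which station varies.
- rest_block: The same block; origin at the centre of its underside, x along its length, z up. A square keyway 14 mm wide, 8.5 mm deep runs right across its underside (along y) at mid length. Seated over a key, the underside lies flat on the station's floor, 12 mm above the bench.
- bolt_dish: Bystander: shallow round metal dish of bolts, 73 mm across, 18 high, loose on the bench left of the fixture's near edge; origin under its centre. Leave it.
- tape_measure: Bystander: tape measure on edge, 35 by 75 by 64 mm high, loose on the bench right of the fixture; origin under its centre. Leave it.
- weld_ring: Bystander: flat metal ring, 66 mm across, 6 high, lying loose on the bench left of the fixture; origin under its centre. Leave it.
There are look-alikes about, which are no part of the job. Leave any red look-alike of the vee_block alone.

How it is judged:
At the end, for the whole second after the job is handed in: Each block stands where the other stood (moved over 100 mm): within 6 mm of that station's centre line, centre 1 to 29 mm beyond the fixture's middle along x (where it lies flat only with its keyway over the key), within 1.7 mm of seated height, level within 0.035 rad, at rest (angle between each of vee_block_centre, rest_block_centre's own z axis and vertical below 0.035 rad and distance of each of vee_block_centre, rest_block_centre from where it was at the start of the episode above 0.1 m and linear speed of each of vee_block, rest_block below 0.02 m/s and ((x of vee_block_centre in the frame of fixture between 0.001 and 0.029 m and y of vee_block_centre in the frame of fixture between 0.074 and 0.086 m and z of vee_block_centre in the frame of fixture between 0.0343 and 0.0377 m and x of rest_block_centre in the frame of fixture between 0.001 and 0.029 m and y of rest_block_centre in the frame of fixture between -0.086 and -0.074 m and z of rest_block_centre in the frame of fixture between 0.0343 and 0.0377 m) or (x of vee_block_centre in the frame of fixture between 0.001 and 0.029 m and y of vee_block_centre in the frame of fixture between -0.086 and -0.074 m and z of vee_block_centre in the frame of fixture between 0.0343 and 0.0377 m and x of rest_block_centre in the frame of fixture between 0.001 and 0.029 m and y of rest_block_centre in the frame of fixture between 0.074 and 0.086 m and z of rest_block_centre in the frame of fixture between 0.0343 and 0.0377 m))); the robot touches nothing.
It fails at once if a block is forced against the fixture or its key with more than 90 N (contact force between any of vee_block, rest_block and fixture above 90 N).
It fails at once if the dish, the tape measure or the metal ring is moved more than 20 mm (distance of any of bolt_dish, tape_measure, weld_ring from where it was at the start of the episode above 0.02 m).
It also fails if it takes over 72 s, if anything falls off the work surface, if the arm or the gripper's body presses on something with over 40 N, if the wrist force passes 120 N, or if a joint passes its speed limit or range.

## Working session

There is one attempt and no reset: what is moved stays moved. The work goes in short steps, Python scripts to look and compute and a tool call to move; the robot and the scene stay as the last step left them, time stands still between calls to the robot, and variables do not carry over. Pictures are saved under pics/ and viewed, at most 10 in all, crops included, and the job is handed in when it is done.

Besides the shell and the picture viewer there is one more tool, called after ">>>" by a JSON object that holds its "method" and its "body", one argument or row to a line. drive_tool: Moves the arm, as the interface text tells. Its arguments: {"type":"object","properties":{"steps":{"type":"array"},"newtons":{"type":"number"}},"required":["steps"]}

```bash
mkdir -p pics
cat > h.py <<'E'
import numpy as np, cv2
from plant import telemetry, get_image, workorder
def shot(n,f):
    d=get_image(n); cv2.imwrite(f,d["color"][:,:,::-1]); np.savez(f+'.npz',**d); return d
def load(f): return dict(np.load(f+'.npz'))
def ray(d,uv,z):
    K=np.array(d["intrinsics"]);R=np.array(d["orientation"]);o=np.array(d["xyz"])
    v=R@np.linalg.solve(K,[uv[0],uv[1],1]); return o+v*(z-o[2])/v[2]
def proj(d,p):
    K=np.array(d["intrinsics"]);R=np.array(d["orientation"]);o=np.array(d["xyz"])
    c=K@(R.T@(np.array(p)-o)); return c[:2]/c[2]
E
python3 - <<'E'
from h import *
a=shot("top","pics/top0.png");b=shot("side","pics/side0.png")
for d in(a,b):print(np.round(d["xyz"],3),np.round(d["orientation"],3).tolist(),np.round(d["intrinsics"],1).tolist())
s=telemetry.sense();print({k:np.round(v,3).tolist() for k,v in s.items()})
E
```

```text
[ 0.406 -0.08   1.226] [[0.007, -0.995, 0.098], [-1.0, -0.005, 0.012], [-0.012, -0.098, -0.995]] [[517.3, 0.0, 279.6], [0.0, 517.3, 209.8], [0.0, 0.0, 1.0]]
[ 0.95  -0.443  0.683] [[0.642, 0.566, -0.516], [0.766, -0.487, 0.419], [-0.014, -0.665, -0.747]] [[406.3, 0.0, 277.6], [0.0, 406.3, 209.8], [0.0, 0.0, 1.0]]
{'clock': 0.1, 'joint_positions': [-1.206, 0.351, 1.652, -0.0, 1.139, -0.085], 'qvel': [0.001, -0.002, -0.001, 0.001, 0.0, -0.0], 'effort': [-0.0, -49.804, -28.571, 0.07, 0.024, -0.0], 'eef_pos': [0.239, -0.495, 0.229], 'orientation': [[0.901, 0.435, -0.0], [0.435, -0.901, 0.001], [0.0, -0.001, -1.0]], 'wrist_force': [-0.622, 0.07, 0.211], 'moment': [-0.044, 0.006, -0.056], 'grip_force': 0.0, 'grip_width': 0.093}
```

View pics/top0.png

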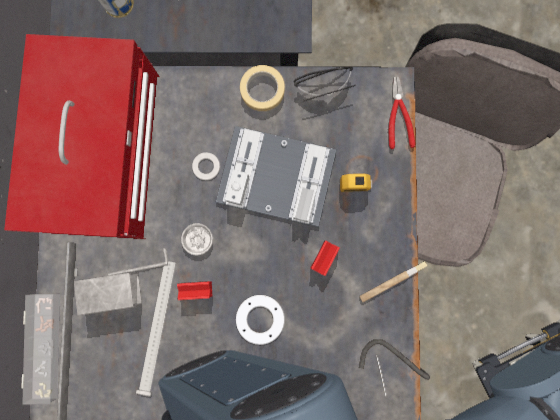

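View pics/side0.png

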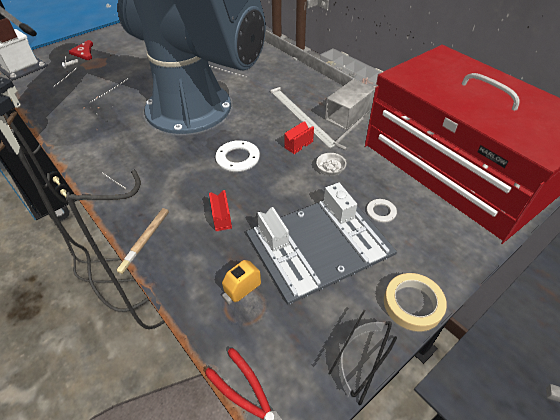

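The top view shows the fixture around (277,178). The rest-button block is at (236,188) in the left station and the vee block at (304,205) in the right one. Possible confusions are the red vee look-alikes at (195,290) and (325,258), the grey block at (105,293), and the white ring at (260,320). The bare aluminium vee on the plate is the one I want. The weld ring is at (205,166), the dish at (197,238) and the tape at (356,182). I'll check this in one close crop.

Run:
```python
from h import *
im=cv2.imread("pics/top0.png")[115:265,185:385]
cv2.imwrite("pics/crop0.png",cv2.resize(im,None,fx=4,fy=4,interpolation=cv2.INTER_CUBIC))
```

```text
(no output)
```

View pics/crop0.png

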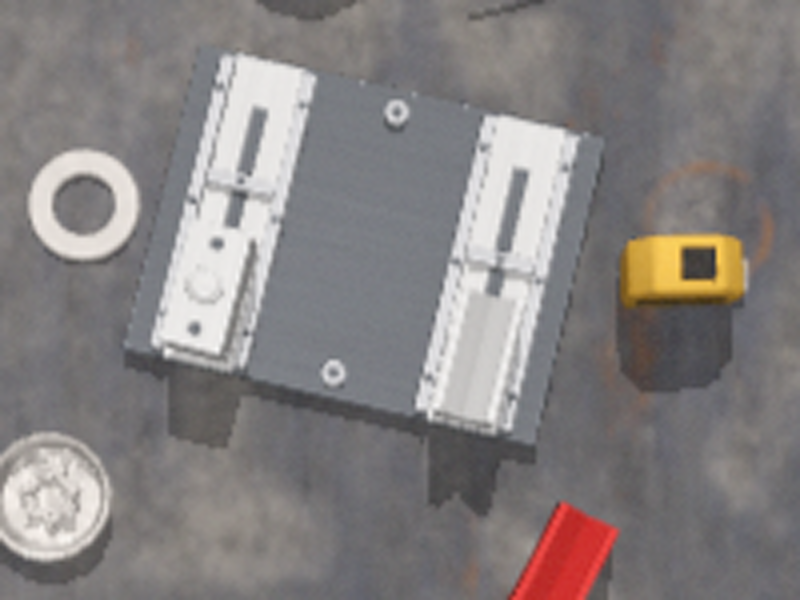

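The crop confirms both choices: the rest-button block in the left station has its button at crop (205,283), and the bare vee block in the right station is around (477,358). The keys show at crop (240,188) and (507,262). Next I'll compute positions from these.

```bash
cat > m0.py <<'E'
from h import *
d=load("pics/top0.png")
c=lambda u,v,z: ray(d,((u+.5)/4+184.5,(v+.5)/4+114.5),z)
P={k:c(*v) for k,v in dict(fl=(200,48,.012),fr=(603,137,.012),nr=(538,432,.012),nl=(129,345,.012),
 button=(205,283,.066),vee_far=(500,291,.060),vee_near=(465,418,.060),
 keyL=(240,188,.018),keyR=(507,262,.018),screwF=(397,112,.016),screwN=(333,372,.016),ring=(84,205,.006),dish=(50,498,.018),tape=(685,268,.064),redv=(610,525,.04)).items()}
C=sum(P[k] for k in("fl","fr","nr","nl"))/4
ax=(P["fl"]+P["fr"]-P["nl"]-P["nr"])[:2]; yaw=np.arctan2(ax[1],ax[0])
ay=(P["fl"]+P["nl"]-P["fr"]-P["nr"])[:2]; yaw2=np.arctan2(-ay[0],ay[1])
a3=(P["screwF"]-P["screwN"])[:2]
print("C",C.round(4),"yaw",yaw,yaw2,np.arctan2(a3[1],a3[0]),"len",np.linalg.norm(ax)/2,np.linalg.norm(ay)/2)
y=(yaw+yaw2)/2;R=np.array([[np.cos(y),-np.sin(y)],[np.sin(y),np.cos(y)]])
for k,v in P.items(): print(k,v[:2].round(4),"fix",(R.T@(v[:2]-C[:2])*1000).round(1))
E
python3 m0.py
```

```text
C [ 0.6102 -0.0564  0.012 ] yaw -0.21626323217277943 -0.21121166773240363 -0.23162682405340906 len 0.1821493671950478 0.24683415778831339
fl [0.7258 0.0446] fix [ 91.5 123.2]
fr [ 0.6725 -0.1965] fix [  90.6 -123.7]
nr [ 0.4961 -0.1577] fix [ -90.  -123.1]
nl [0.5463 0.0839] fix [-92.2 123.6]
button [0.5756 0.0342] fix [-53.   81.2]
vee_far [ 0.5727 -0.1331] fix [-20.3 -82.9]
vee_near [ 0.5002 -0.1134] fix [-95.3 -79. ]
keyL [0.6396 0.019 ] fix [12.8 79.9]
keyR [ 0.596  -0.1391] fix [  3.7 -83.8]
screwF [ 0.6862 -0.0738] fix [78.  -0.8]
screwN [ 0.5305 -0.037 ] fix [-82.    2.1]
ring [0.6312 0.1132] fix [-15.4 170.3]
dish [0.4554 0.1277] fix [-190.3  147.1]
tape [ 0.5858 -0.2376] fix [  14.6 -182.2]
redv [ 0.441  -0.1969] fix [-135.5 -173.2]
```

>>> {"method": "drive_tool", "body": {
  "steps": [
    [[0,0,0],[0,0,0.134],1],
    [[0,0,0],[0,0,0.134],1],
    [[0,0,0],[0,0,0.134],1],
    [[0,0,0],[0,0,0.134],1],
    [[0,0,0],[0,0,0.134],1]
  ]
}}

```text
clock: 0.6
eef_pos: [0.2391, -0.4951, 0.2293]
orientation: [[0.975, -0.224, -0.0], [-0.224, -0.975, 0.001], [-0.0, -0.001, -1.0]]
wrist_force: [0.1, -0.2, -0.5]
grip_width: 0.0928
grip_force: 0.0
```

>>> {"method": "drive_tool", "body": {
  "steps": [
    [[2.1,-4.3,0],[0,0,0],1],
    [[2.1,-4.3,0],[0,0,0],1],
    [[2.1,-4.3,0],[0,0,0],1],
    [[2.1,-4.3,0],[0,0,0],1],
    [[2.1,-4.3,0],[0,0,0],1],
    [[2.1,-4.3,0],[0,0,0],1],
    [[2.1,-4.3,0],[0,0,0],1],
    [[2.1,-4.3,0],[0,0,0],1],
    [[2.1,-4.3,0],[0,0,0],1],
    [[2.1,-4.3,0],[0,0,0],0.7],
    [[0,0,0],[0,0,0],0.7]
  ]
}}

```text
clock: 1.7
eef_pos: [0.5402, -0.1176, 0.2292]
orientation: [[0.977, -0.214, 0.0], [-0.214, -0.977, 0.001], [0.0, -0.001, -1.0]]
wrist_force: [-0.1, -0.2, 0.2]
grip_width: 0.0819
grip_force: 0.0
```

Run:
```python
from h import *
d=shot("wrist","pics/w1.png")
print(np.round(d["xyz"],3),np.round(d["orientation"],3).tolist(),np.round(d["intrinsics"],1).tolist())
s=telemetry.sense();print({k:np.round(v,3).tolist() for k,v in s.items()})
```

```text
[ 0.62  -0.134  0.385] [[-0.214, -0.933, -0.288], [-0.977, 0.204, 0.064], [-0.001, 0.295, -0.955]] [[318.5, 0.0, 281.6], [0.0, 318.5, 212.1], [0.0, 0.0, 1.0]]
{'clock': 1.75, 'joint_positions': [-0.303, 0.355, 1.647, 0.0, 1.14, 1.485], 'qvel': [-0.06, -0.02, 0.029, -0.012, -0.003, -0.029], 'effort': [2.936, -49.601, -29.715, 0.243, -0.103, 0.43], 'eef_pos': [0.539, -0.12, 0.229], 'orientation': [[0.977, -0.215, -0.001], [-0.215, -0.977, 0.0], [-0.001, -0.0, -1.0]], 'wrist_force': [-0.237, 0.322, 0.061], 'moment': [0.016, 0.069, 0.026], 'grip_force': 0.0, 'grip_width': 0.078}
```

View pics/w1.png

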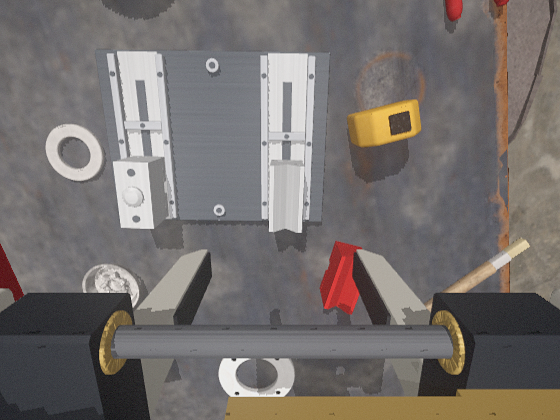

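The wrist view shows the vee block's top at about x 271–303, y 161–222, the rest button at (133,196), the keys at (143,126) and (287,137), and the fixture screws at (212,65) and (219,211).

```bash
cat > m1.py <<'E'
from h import *
d=load("pics/w1.png")
P={k:ray(d,v[:2],v[2]) for k,v in dict(fl=(97,51,.012),fr=(331,52,.012),nr=(322,222,.012),
 button=(133,196,.066),vfar=(287,161,.06),vnear=(286,222,.06),vnearb=(286,232,.012),vl=(270,195,.06),vr=(303,195,.06),rfar=(139,157,.06),
 keyL=(143,126,.018),keyR=(287,137,.018),screwF=(212,65,.016),screwN=(219,211,.016)).items()}
a=(P["screwF"]-P["screwN"])[:2];b=(P["fl"]-P["fr"])[:2];c=(P["fr"]-P["nr"])[:2]
print([np.arctan2(a[1],a[0]),np.arctan2(-b[0],b[1]),np.arctan2(c[1],c[0])],np.linalg.norm(a),np.linalg.norm(b),np.linalg.norm(c))
C=(P["fl"]+P["nr"])/2;print("C diag",C.round(4),"C screws",((P["screwF"]+P["screwN"])/2).round(4))
y=-.22;R=np.array([[np.cos(y),-np.sin(y)],[np.sin(y),np.cos(y)]]);C=(P["screwF"]+P["screwN"])/2
for k,v in P.items(): print(k,v[:2].round(4),"fix",(R.T@(v[:2]-C[:2])*1000).round(1))
s=telemetry.sense();T=np.array(s["orientation"]);print("vee in tool cm",(T.T@((P["vfar"]+P["vnear"])/2-s["eef_pos"])*100).round(2))
E
python3 m1.py
```

```text
[np.float64(-0.22799714000162927), np.float64(-0.21980821698541184), np.float64(-0.22843990004893824)] 0.16178769044156877 0.2477989231975376 0.1903384645300024
C diag [ 0.6037 -0.0561  0.012 ] C screws [ 0.6048 -0.0543  0.016 ]
fl [0.7234 0.0433] fix [ 94.5 121.1]
fr [ 0.6694 -0.1986] fix [  94.6 -126.7]
nr [ 0.484  -0.1555] fix [ -95.8 -125.1]
button [0.5732 0.0329] fix [-49.8  78.2]
vfar [ 0.5736 -0.1296] fix [-14.  -80.3]
vnear [ 0.5098 -0.1149] fix [-79.5 -79.8]
vnearb [ 0.4806 -0.1092] fix [-109.2  -80.7]
vl [ 0.5426 -0.1048] fix [-49.6 -62.8]
vr [ 0.5352 -0.1386] fix [-49.5 -97.4]
rfar [0.6096 0.0159] fix [-10.6  69.6]
keyL [0.6398 0.0192] fix [18.2 79.4]
keyR [ 0.5939 -0.1347] fix [  6.9 -80.8]
screwF [ 0.6836 -0.0726] fix [80.9 -0.6]
screwN [ 0.526 -0.036] fix [-80.9   0.6]
vee in tool cm [ 0.36  0.21 16.91]
```

>>> {"method": "drive_tool", "body": {
  "steps": [
    [[-0.3,0.27,3],[0,0,0.008],0.7],
    [[0,0,4],[0,0,0],0.7],
    [[0,0,4],[0,0,0],0.7],
    [[0,0,4],[0,0,0],0.7],
    [[0,0,3],[0,0,0],0.7],
    [[0,0,1],[0,0,0],0.7],
    [[0,0,0],[0,0,0],0.7],
    [[0,0,0],[0,0,0],0.3],
    [[0,0,0],[0,0,0],0.2],
    [[0,0,0],[0,0,0],0.2],
    [[0,0,0],[0,0,0],0.2],
    [[0,0,0],[0,0,0],0.2]
  ],
  "newtons": 30
}}

```text
clock: 2.95
eef_pos: [0.5349, -0.1233, 0.0405]
orientation: [[0.974, -0.226, 0.001], [-0.226, -0.974, -0.0], [0.001, -0.0, -1.0]]
wrist_force: [-1.5, 2.8, 7.5]
grip_width: 0.0361
grip_force: 30.0
```

>>> {"method": "drive_tool", "body": {
  "steps": [
    [[0,0,-2],[0,0,0],0.2],
    [[0,0,-4],[0,0,0],0.2],
    [[-2.65,-2.05,0],[0,0,0],0.2],
    [[-2.65,-2.05,0],[0,0,0],0.2],
    [[-2.65,-2.05,0],[0,0,0],0.2],
    [[-2.65,-2.05,0],[0,0,0],0.2],
    [[0,0,0],[0,0,0],0.2],
    [[0,0,3],[0,0,0],0.2],
    [[0,0,2.5],[0,0,0],0.2],
    [[0,0,1.5],[0,0,0],0.2],
    [[0,0,0],[0,0,0],0.2],
    [[0,0,0],[0,0,0],0.2]
  ]
}}

```text
clock: 4.15
eef_pos: [0.45, -0.0199, 0.0296]
orientation: [[0.974, -0.226, -0.0], [-0.226, -0.974, -0.0], [-0.0, 0.0, -1.0]]
wrist_force: [-0.5, -0.0, -2.8]
grip_width: 0.0359
grip_force: 30.0
```

Run:
```python
from h import *
d=shot("wrist","pics/w2.png")
s=telemetry.sense();print(s["clock"],np.round(s["eef_pos"],4),np.round(s["wrist_force"],1),np.round(d["xyz"],4))
```

```text
4.2 [ 0.4501 -0.0199  0.0299] [-0.9  0.6 -2.9] [ 0.5293 -0.0375  0.1849]
```

View pics/w2.png

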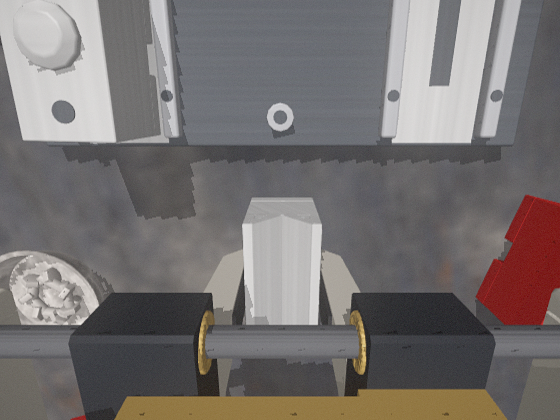

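The vee block hangs in the grip with its far top edge at row ~222, columns 245–321. The plate's near edge is at row ~144 between (50,143) and (513,145), the near screw is at (280,117), and the rest block's near top edge runs from (22,140) to (115,142) with its button at (47,36).

```bash
cat > m2.py <<'E'
from h import *
d=load("pics/w2.png");s=telemetry.sense();T=np.array(s["orientation"]);t=np.array(s["eef_pos"])
for k,v in dict(farL=(245,222,.049),farR=(321,222,.049),botL=(250,199,.001),botR=(315,199,.001),plateL=(50,143,.012),plateR=(513,145,.012),screw=(280,117,.016),rnl=(22,140,.06),rnr=(115,142,.06),button=(47,36,.066)).items():
  p=ray(d,v[:2],v[2]);print(k,p[:2].round(4),"tool cm",(T.T@(p-t)*100).round(2)[:2])
E
python3 m2.py
```

```text
farL [ 0.4876 -0.0109] tool cm [ 3.44 -1.72]
farR [ 0.4798 -0.0443] tool cm [3.44 1.7 ]
botL [ 0.4861 -0.0082] tool cm [ 3.24 -1.96]
botR [ 0.4774 -0.0459] tool cm [3.24 1.92]
plateL [0.5426 0.0859] tool cm [  6.61 -12.4 ]
plateR [ 0.4858 -0.1542] tool cm [ 6.51 12.27]
screw [ 0.5279 -0.0364] tool cm [ 7.94 -0.15]
rnl [0.5424 0.0616] tool cm [  7.14 -10.03]
rnr [0.5336 0.0272] tool cm [ 7.07 -6.47]
button [0.5711 0.0331] tool cm [10.58 -7.9 ]
```

>>> {"method": "drive_tool", "body": {
  "steps": [
    [[0,0,0.1],[0,0,0],0.2],
    [[0,0,0],[0,0,0],0.7],
    [[0,0,0],[0,0,0],0.7],
    [[0,0,0],[0,0,0],0.7],
    [[0,0,-4],[0,0,0],0.7],
    [[0,0,-4],[0,0,0],0.7],
    [[3.55,-2.7,0],[0,0,0],0.7],
    [[3.55,-2.7,0],[0,0,0],0.7],
    [[3.5,-2.6,0],[0,0,0],0.7],
    [[0,0,0],[0,0,0],0.7],
    [[0,0,0],[0,0,0],0.7]
  ]
}}

```text
clock: 5.3
eef_pos: [0.571, 0.0346, 0.1082]
orientation: [[0.974, -0.225, -0.001], [-0.225, -0.974, -0.0], [-0.001, 0.0, -1.0]]
wrist_force: [-1.1, -1.0, -0.5]
grip_width: 0.0651
grip_force: 0.0
```

>>> {"method": "drive_tool", "body": {
  "steps": [
    [[0,0,4],[0,0,0],0.7],
    [[0,0,2.5],[0,0,0],0.7],
    [[0,0,0.5],[0,0,0],0.7],
    [[0,0,0],[0,0,0],0.3],
    [[0,0,0],[0,0,0],0.2],
    [[0,0,0],[0,0,0],0.2],
    [[0,0,0],[0,0,0],0.2],
    [[0,0,0],[0,0,0],0.2]
  ]
}}

```text
clock: 6.1
eef_pos: [0.5716, 0.0343, 0.0396]
orientation: [[0.974, -0.226, 0.001], [-0.226, -0.974, 0.0], [0.001, -0.0, -1.0]]
wrist_force: [-1.5, -0.5, 8.0]
grip_width: 0.0362
grip_force: 29.9
```

Run:
```python
from h import *
d=shot("wrist","pics/w3.png")
s=telemetry.sense();print(s["clock"],np.round(s["eef_pos"],4),np.round(s["wrist_force"],1),s["grip_width"],np.round(d["xyz"],4))
```

```text
6.15 [0.5716 0.0343 0.0397] [-0.6  0.5  7.6] 0.03625007818526667 [0.6507 0.0167 0.195 ]
```

View pics/w3.png

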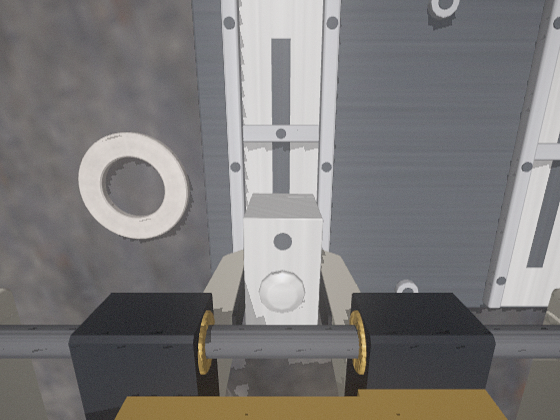

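The rest block is gripped, with its far top edge at row 219 (columns 245–322) and its bottom at row 194. The left key spans rows 126–141 at column 281 and its screw is at (281,133). The right key shows at (545,152).

```bash
cat > m3.py <<'E'
from h import *
d=load("pics/w3.png");s=telemetry.sense();T=np.array(s["orientation"]);t=np.array(s["eef_pos"])
g=cv2.imread("pics/w3.png",0)
print("col265",g[115:150,265].tolist());print("col543",g[135:170,543].tolist())
for k,v in dict(farL=(245,219,.06),farR=(322,219,.06),bot=(283,194,.012),button=(282,291,.066),kLf=(281,126,.018),kLn=(281,141,.018),kscrew=(281,133,.018),kRf=(545,144,.018),kRn=(545,159,.018)).items():
  p=ray(d,v[:2],v[2]);q=T.T@(p-t)*100;print(k,p[:2].round(4),"tool cm",q[:2].round(2))
c=T.T@(np.array([.6066,-.0552,0])-t)*100;print("fixture centre tool",c[:2].round(2))
E
python3 m3.py
```

```text
col265 [212, 214, 212, 213, 212, 214, 212, 214, 214, 201, 180, 197, 200, 199, 198, 200, 200, 200, 200, 201, 201, 202, 200, 202, 204, 194, 154, 155, 174, 170, 170, 172, 170, 172, 193]
col543 [203, 203, 204, 203, 205, 206, 208, 197, 171, 179, 192, 191, 192, 191, 192, 191, 190, 192, 193, 194, 193, 193, 194, 188, 160, 138, 161, 162, 157, 157, 182, 209, 207, 204, 205]
farL [0.6108 0.0428] tool cm [ 3.62 -1.71]
farR [0.603  0.0093] tool cm [3.62 1.73]
bot [0.6065 0.0262] tool cm [3.58 0.01]
button [0.5751 0.0341] tool cm [ 0.34 -0.06]
kLf [0.6448 0.0184] tool cm [ 7.48 -0.11]
kLn [0.6371 0.0202] tool cm [ 6.7  -0.11]
kscrew [0.6412 0.0193] tool cm [ 7.12 -0.11]
kRf [ 0.603  -0.1197] tool cm [ 6.53 14.29]
kRn [ 0.5946 -0.1198] tool cm [ 5.72 14.49]
fixture centre tool [5.43 7.93]
```

>>> {"method": "drive_tool", "body": {
  "steps": [
    [[0,0,-2],[0,0,0],0.2],
    [[0,0,-3],[0,0,0],0.2],
    [[1.35,3.9,0],[0,0,0],0.2],
    [[1.35,4.0,0],[0,0,0],0.2],
    [[1.4,4.0,0],[0,0,0],0.2],
    [[1.4,4.0,0],[0,0,0],0.2],
    [[0,0,0],[0,0,0],0.2],
    [[0,0,2],[0,0,0],0.2],
    [[0,0,1],[0,0,0],0.2],
    [[0,0,0.5],[0,0,0],0.2],
    [[0,0,0],[0,0,0],0.2],
    [[0,0,0],[0,0,0],0.2]
  ]
}}

```text
clock: 7.35
eef_pos: [0.589, -0.1327, 0.0541]
orientation: [[0.974, -0.226, 0.0], [-0.226, -0.974, -0.0], [0.0, 0.0, -1.0]]
wrist_force: [-0.2, 0.3, -2.0]
grip_width: 0.0357
grip_force: 29.9
```

Run:
```python
from h import *
d=shot("wrist","pics/w4.png")
s=telemetry.sense();T=np.array(s["orientation"]);t=np.array(s["eef_pos"])
print(s["clock"],t.round(4),np.round(s["wrist_force"],1),s["grip_width"])
c=T.T@(np.array([.6066,-.0552,0])-t)*100;print("fixture centre tool",c[:2].round(2),"key R tool",(c[0]+.7))
```

```text
7.4 [ 0.5891 -0.1328  0.0542] [-0.1 -0.7 -1.6] 0.03559498652351436
fixture centre tool [-0.05 -7.96] key R tool 0.6488729552584352
```

View pics/w4.png

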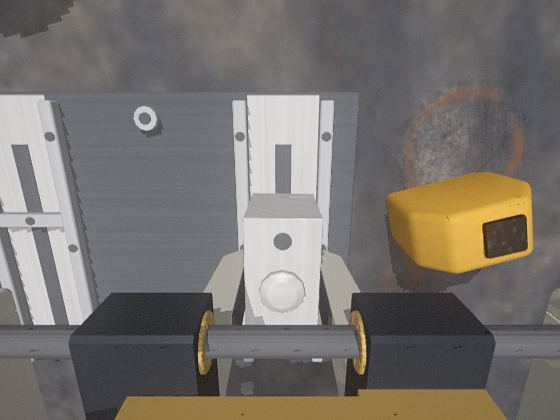

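The block hangs centred between the right rails: the rail inner edges are at columns 246 and 320 around the block at 245–321. Now I'll lower it lightly towards the key.

>>> {"method": "drive_tool", "body": {
  "steps": [
    [[0,0,0.5],[0,0,0],0.2],
    [[0,0,0.2],[0,0,0],0.2],
    [[0,0,0.1],[0,0,0],0.2],
    [[0,0,0.1],[0,0,0],0.2],
    [[0,0,0],[0,0,0],0.2],
    [[0,0,0],[0,0,0],0.2]
  ]
}}

```text
clock: 8.0
eef_pos: [0.5887, -0.133, 0.0456]
orientation: [[0.974, -0.226, -0.0], [-0.226, -0.974, 0.0], [-0.0, -0.0, -1.0]]
wrist_force: [-4.7, 1.4, 8.8]
grip_width: 0.0357
grip_force: 29.9
```

>>> {"method": "drive_tool", "body": {
  "steps": [
    [[0.1,0,0],[0,0,0],0.2],
    [[0.1,0,0],[0,0,0],0.2],
    [[0.1,0,0],[0,0,0],0.2],
    [[0,0,0],[0,0,0],0.2]
  ]
}}

```text
clock: 8.4
eef_pos: [0.5903, -0.1333, 0.0455]
orientation: [[0.974, -0.226, -0.004], [-0.226, -0.974, 0.001], [-0.004, -0.0, -1.0]]
wrist_force: [-10.4, 2.2, 14.8]
grip_width: 0.0359
grip_force: 29.9
```

>>> {"method": "drive_tool", "body": {
  "steps": [
    [[0.1,0,-0.05],[0,0,0],0.2],
    [[0.1,0,0],[0,0,0],0.2],
    [[0,0,0],[0,0,0],0.2],
    [[0,0,0],[0,0,0],0.2]
  ]
}}

```text
clock: 8.8
eef_pos: [0.5936, -0.1342, 0.0449]
orientation: [[0.974, -0.226, -0.0], [-0.226, -0.974, -0.0], [-0.0, 0.0, -1.0]]
wrist_force: [0.2, 0.3, -3.2]
grip_width: 0.0359
grip_force: 29.9
```

>>> {"method": "drive_tool", "body": {
  "steps": [
    [[0,0,0.2],[0,0,0],0.2],
    [[0,0,0.1],[0,0,0],0.2],
    [[0,0,0.1],[0,0,0],0.2],
    [[0,0,0.1],[0,0,0],0.2],
    [[0,0,0],[0,0,0],0.2],
    [[0,0,0],[0,0,0],0.2]
  ]
}}

```text
clock: 9.4
eef_pos: [0.5936, -0.1342, 0.0401]
orientation: [[0.974, -0.226, -0.0], [-0.226, -0.974, 0.0], [-0.0, -0.0, -1.0]]
wrist_force: [-0.6, -1.0, -1.9]
grip_width: 0.0358
grip_force: 29.9
```

It went down into the key. I'll touch the floor, then nudge it forward to feel the stop.

>>> {"method": "drive_tool", "body": {
  "steps": [
    [[0,0,0.07],[0,0,0],0.2],
    [[0,0,0],[0,0,0],0.2],
    [[0.1,0,0],[0,0,0],0.2],
    [[0.1,0,0],[0,0,0],0.2],
    [[0.1,0,0],[0,0,0],0.2],
    [[0,0,0],[0,0,0],0.2]
  ]
}}

```text
clock: 10.0
eef_pos: [0.5965, -0.1348, 0.0397]
orientation: [[0.974, -0.226, -0.0], [-0.226, -0.974, 0.0], [-0.0, -0.0, -1.0]]
wrist_force: [-4.4, 1.6, 5.0]
grip_width: 0.0362
grip_force: 29.9
```

>>> {"method": "drive_tool", "body": {
  "steps": [
    [[0.1,0,0],[0,0,0],0.2],
    [[0.1,0,0],[0,0,0],0.2],
    [[0,0,0],[0,0,0],0.2]
  ]
}}

```text
clock: 10.3
eef_pos: [0.597, -0.1349, 0.0397]
orientation: [[0.974, -0.226, -0.004], [-0.226, -0.974, 0.001], [-0.004, -0.0, -1.0]]
wrist_force: [-13.1, 3.1, 13.6]
grip_width: 0.0359
grip_force: 29.9
```

>>> {"method": "drive_tool", "body": {
  "steps": [
    [[-0.2,0,-0.05],[0,0,0],0.2],
    [[0,0,0],[0,0,0],0.7],
    [[0,0,0],[0,0,0],0.7],
    [[0,0,0],[0,0,0],0.7],
    [[0,0,-3],[0,0,0],0.7],
    [[0,0,-4],[0,0,0],0.7],
    [[-4.2,-1.9,0],[0,0,0],0.7],
    [[-4.2,-2.0,0],[0,0,0],0.7],
    [[-4.2,-2.0,0],[0,0,0],0.7],
    [[-4.2,-2.0,0],[0,0,0],0.7],
    [[0,0,0],[0,0,0],0.7],
    [[0,0,0],[0,0,0],0.7]
  ]
}}

```text
clock: 11.5
eef_pos: [0.4512, -0.0196, 0.1104]
orientation: [[0.974, -0.225, 0.001], [-0.225, -0.974, -0.0], [0.001, -0.0, -1.0]]
wrist_force: [0.3, -0.8, 0.8]
grip_width: 0.0651
grip_force: 0.0
```

Run:
```python
from h import *
d=shot("wrist","pics/w5.png");shot("top","pics/top5.png")
s=telemetry.sense();T=np.array(s["orientation"]);t=np.array(s["eef_pos"])
print(s["clock"],t.round(4),np.round(s["wrist_force"],1),s["grip_width"],"to vee TCP",(T.T@(np.array([.4501,-.0199,.0285])-t)*100).round(2))
```

```text
11.6 [ 0.4521 -0.0204  0.1103] [0.1 0.1 0.1] 0.06517892601454008 to vee TCP [-0.21 -0.    8.18]
```

View pics/w5.png

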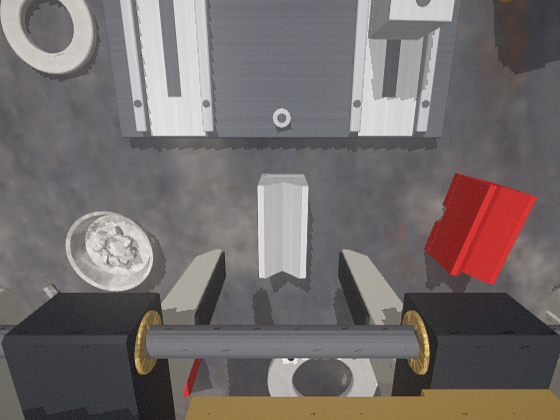

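The vee block stands where I left it, at (283,228) with its ends at rows 180 and 277. The red look-alike at (480,228) is untouched. I'll grip the vee block centred.

>>> {"method": "drive_tool", "body": {
  "steps": [
    [[-0.4,0,4],[0,0,0],0.7],
    [[0,0,3],[0,0,0],0.7],
    [[0,0,1.1],[0,0,0],0.7],
    [[0,0,0],[0,0,0],0.3],
    [[0,0,0],[0,0,0],0.2],
    [[0,0,0],[0,0,0],0.2],
    [[0,0,0],[0,0,0],0.2],
    [[0,0,0],[0,0,0],0.2]
  ]
}}

```text
clock: 12.4
eef_pos: [0.4476, -0.0191, 0.0299]
orientation: [[0.974, -0.226, 0.002], [-0.226, -0.974, -0.0], [0.002, -0.0, -1.0]]
wrist_force: [-0.5, -0.6, 8.2]
grip_width: 0.0358
grip_force: 30.0
```

>>> {"method": "drive_tool", "body": {
  "steps": [
    [[0,0,-2],[0,0,0],0.2],
    [[0,0,-4],[0,0,0],0.2],
    [[4.3,-2.0,0],[0,0,0],0.2],
    [[4.4,-2.0,0],[0,0,0],0.2],
    [[4.4,-2.1,0],[0,0,0],0.2],
    [[4.35,-2.0,0],[0,0,0],0.2],
    [[0,0,0],[0,0,0],0.2],
    [[0,0,2],[0,0,0],0.2],
    [[0,0,1],[0,0,0],0.2],
    [[0,0,0.5],[0,0,0],0.2],
    [[0,0,0],[0,0,0],0.2],
    [[0,0,0],[0,0,0],0.2]
  ]
}}

```text
clock: 13.6
eef_pos: [0.6353, 0.0204, 0.0546]
orientation: [[0.974, -0.226, 0.001], [-0.226, -0.974, -0.0], [0.001, -0.0, -1.0]]
wrist_force: [0.4, 0.1, -2.5]
grip_width: 0.0358
grip_force: 30.0
```

Run:
```python
from h import *
d=shot("wrist","pics/w6.png")
s=telemetry.sense();T=np.array(s["orientation"]);t=np.array(s["eef_pos"])
print(s["clock"],t.round(4),np.round(s["wrist_force"],1),s["grip_width"],"to target",(T.T@(np.array([.6361,.0204,.0479])-t)*100).round(2))
```

```text
13.65 [0.6354 0.0204 0.0547] [ 0.3  0.4 -2.3] 0.036033802046617304 to target [ 0.06 -0.02  0.68]
```

View pics/w6.png

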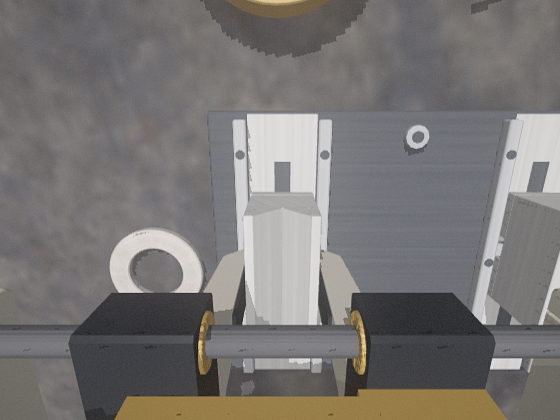

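The vee block is centred between the left rails, which show at columns 247 and 319. The rest block stands in the right station at the right edge of the picture. Now I'll lower the vee block lightly.

>>> {"method": "drive_tool", "body": {
  "steps": [
    [[0,0,0.4],[0,0,0],0.2],
    [[0,0,0.2],[0,0,0],0.2],
    [[0,0,0.1],[0,0,0],0.2],
    [[0,0,0.1],[0,0,0],0.2],
    [[0,0,0],[0,0,0],0.2],
    [[0,0,0],[0,0,0],0.2]
  ]
}}

```text
clock: 14.25
eef_pos: [0.6353, 0.0204, 0.0477]
orientation: [[0.974, -0.226, 0.0], [-0.226, -0.974, -0.0], [0.0, 0.0, -1.0]]
wrist_force: [-7.2, -0.5, 15.7]
grip_width: 0.0355
grip_force: 30.0
```

>>> {"method": "drive_tool", "body": {
  "steps": [
    [[0.1,0,-0.07],[0,0,0],0.2],
    [[0.1,0,0],[0,0,0],0.2],
    [[0.1,0,0],[0,0,0],0.2],
    [[0,0,0],[0,0,0],0.2]
  ]
}}

```text
clock: 14.65
eef_pos: [0.6368, 0.0201, 0.0476]
orientation: [[0.974, -0.226, -0.003], [-0.226, -0.974, 0.0], [-0.003, 0.0, -1.0]]
wrist_force: [-11.6, 1.7, 13.9]
grip_width: 0.0358
grip_force: 30.0
```

>>> {"method": "drive_tool", "body": {
  "steps": [
    [[0.1,0,-0.05],[0,0,0],0.2],
    [[0.1,0,0],[0,0,0],0.2],
    [[0,0,0],[0,0,0],0.2],
    [[0,0,0],[0,0,0],0.2]
  ]
}}

```text
clock: 15.05
eef_pos: [0.64, 0.0193, 0.0469]
orientation: [[0.974, -0.226, -0.0], [-0.226, -0.974, -0.0], [-0.0, 0.0, -1.0]]
wrist_force: [0.2, 1.1, -4.1]
grip_width: 0.0358
grip_force: 30.0
```

It dropped free in the same way, so I'll lower it to the floor and nudge it to the stop.

>>> {"method": "drive_tool", "body": {
  "steps": [
    [[0,0,0.2],[0,0,0],0.2],
    [[0,0,0.1],[0,0,0],0.2],
    [[0,0,0.1],[0,0,0],0.2],
    [[0,0,0.05],[0,0,0],0.2],
    [[0,0,0.05],[0,0,0],0.2],
    [[0,0,0],[0,0,0],0.2],
    [[0,0,0],[0,0,0],0.2]
  ]
}}

```text
clock: 15.75
eef_pos: [0.6401, 0.0193, 0.0422]
orientation: [[0.974, -0.226, 0.0], [-0.226, -0.974, 0.0], [0.0, -0.0, -1.0]]
wrist_force: [-0.1, -0.2, -2.6]
grip_width: 0.0356
grip_force: 30.0
```

>>> {"method": "drive_tool", "body": {
  "steps": [
    [[0,0,0.07],[0,0,0],0.2],
    [[0,0,0],[0,0,0],0.2],
    [[0.1,0,0],[0,0,0],0.2],
    [[0.1,0,0],[0,0,0],0.2],
    [[0.1,0,0],[0,0,0],0.2],
    [[0,0,0],[0,0,0],0.2]
  ]
}}

```text
clock: 16.35
eef_pos: [0.6426, 0.0189, 0.042]
orientation: [[0.974, -0.226, -0.001], [-0.226, -0.974, 0.0], [-0.001, -0.0, -1.0]]
wrist_force: [-5.8, 1.0, 7.1]
grip_width: 0.0362
grip_force: 30.0
```

>>> {"method": "drive_tool", "body": {
  "steps": [
    [[0.1,0,0],[0,0,0],0.2],
    [[0.1,0,0],[0,0,0],0.2],
    [[0,0,0],[0,0,0],0.2]
  ]
}}

```text
clock: 16.65
eef_pos: [0.6427, 0.0188, 0.0421]
orientation: [[0.974, -0.226, -0.006], [-0.226, -0.974, 0.001], [-0.006, 0.0, -1.0]]
wrist_force: [-17.3, 2.5, 16.8]
grip_width: 0.0353
grip_force: 30.0
```

It stopped firmly at 17 N, so it's seated. I'll release, retreat, and check both blocks.

>>> {"method": "drive_tool", "body": {
  "steps": [
    [[-0.25,0,-0.05],[0,0,0],0.2],
    [[0,0,0],[0,0,0],0.7],
    [[0,0,0],[0,0,0],0.7],
    [[0,0,0],[0,0,0],0.7],
    [[0,0,-3],[0,0,0],0.7],
    [[0,0,-4],[0,0,0],0.7],
    [[-2,2,-4],[0,0,0],0.7],
    [[-3,3,-2],[0,0,0],0.7],
    [[-3,3,-2],[0,0,0],0.7],
    [[-3,0,0],[0,0,0],0.7],
    [[-2,0,0],[0,0,0],0.7],
    [[0,0,0],[0,0,0],0.7]
  ]
}}

```text
clock: 17.85
eef_pos: [0.4963, -0.0296, 0.1923]
orientation: [[0.974, -0.226, 0.0], [-0.226, -0.974, 0.0], [0.0, -0.0, -1.0]]
wrist_force: [-0.1, -0.4, 0.4]
grip_width: 0.0655
grip_force: 0.0
```

Run:
```python
from h import *
w=shot("wrist","pics/w7.png");b=shot("side","pics/side7.png")
s=telemetry.sense();print(s["clock"],np.round(s["eef_pos"],3),np.round(s["wrist_force"],1))
im=cv2.resize(cv2.imread("pics/side7.png")[155:320,225:425],(480,396),interpolation=cv2.INTER_CUBIC)
wi=cv2.imread("pics/w7.png")[0:396,120:440]
cv2.imwrite("pics/c7.png",np.hstack([im,wi]))
```

```text
17.95 [ 0.499 -0.03   0.192] [0.3 0.4 0.3]
```

View pics/c7.png

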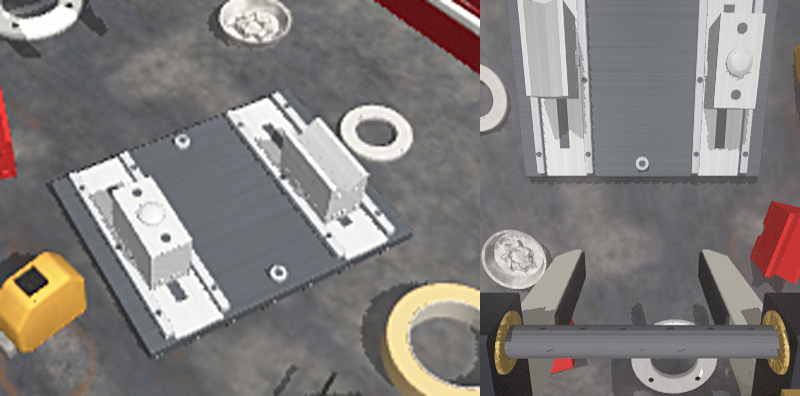

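The picture shows both blocks swapped and flat between the rails: the rest block on the right (side crop (150,235)) and the vee block on the left ((325,175)). The ring, dish and tape haven't moved, so I'll hand in.

```bash
python3 -c "
from plant import workorder
print(workorder.sign_off())"
```

```text
the job is handed in; nothing more can be done
None
```

I swapped the two blocks and handed the job in: the vee block is in the left station and the rest-button block in the right, each felt to drop over its key and stop at no more than about 18 N, but sign-off returned no verdict.

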